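Make up the kits for two melts

ROBOT

A 7-joint arm with a two-finger parallel gripper is mounted at the origin on the work surface. World frame = base frame: x ahead of the robot, y to its left, z up, the work surface at z = 0. Lengths are in mm, angles in degrees, forces in N, time in s.
With the tool pointing down it reaches from about 400 to 900 mm from the base axis. Payload 5.6 kg.
Tool frame: the origin (TCP) lies midway between the tips of the shut fingers; the grasp point (between the pads) lies r.hold_point_z behind it (r.hold_point_z is the distance from the TCP to the grasp point, in mm); z points along the fingers, y is the line along which they close (so a half turn about z gives the same grasp; the last joint's range is limited). The gripper opens to 92 mm and grips with 3 to 60 N. Pads are 20 mm wide; open, the fingers measure 128 mm over their backs; the gripper's body (75 mm by 189 mm) begins 69 mm behind the grasp point.
Start: joints at [-72.25, 26.786, -0.665, 91.828, 0.344, 61.387, -3.226], TCP at [224.633, 609.958, 214.592] pointing down, gripper open.
Joint ranges: [-144.91, 144.91], [-17.63, 115.5], [-89.93, 88.59], [15.96, 139.68], [-74.01, 254.01], [8.47, 105.57], [-167.45, 167.45]. Speed limits (degrees/s): [147.25, 147.25, 180, 180, 180, 180, 180].

INTERFACE

Orientations are given as [roll, pitch, yaw] about the fixed x, y, z axes, in that order (R = Rz(yaw) Ry(pitch) Rx(roll)).
In Python, from rig import r gives the robot as it stands.
- The arm moves only by the tool jog_arm, never from a script. Its argument "rows" is a list of rows, each a list of 5 numbers: the opening, from 0 (shut) to 1 (fully open), then the shift along the tool's x, y, z in cm, then the turn about the tool's z in degrees. In form: [[claw, x, y, z, turn], ...]. A call has exactly 8 rows; each row is the pose to reach, as a shift and turn from the pose commanded when the call began, along the tool's axes at that moment; what a row does not reach only later rows make up. A row lasts 1/8 s, in which the tool goes at most 62.5 mm and 10.7 degrees, less where a joint would pass 70% of its speed; a pose out of reach is approached as far as the arm can. A call with a gripper value outside its range is refused whole. The fingers move at their own pace and stop on an object; "grip_force" is the grip in N (left out, the last holds). Time passes only in rows, so rows that repeat a pose let the fingers close, or fill a call up. It gives the time, the measured TCP pose, the force, the opening and the grip force at its end, in the units of the state.
- r.observe(): the state, without advancing time (a new reading comes with each control period).
- r.capture(name): name is "scene" or "top"; returns a dict with "pixels" (400x640x3 uint8, red, green, blue), "range_z" (400x640 float32, mm along the optical axis (not along the pixel's ray), 0 where there is no reading), "vfov" (degrees; the focal length in pixels is half the picture's height over the tangent of half this angle, whatever the lens; pixels are square), "cx", "cy" (the principal point, pixels), "rvec" (rotation vector, rad) and "tvec" (3), from world to camera coordinates, as OpenCV has them. Camera axes: x right, y down, z forward; pixel columns grow to the right and rows downward; lengths in mm; the calibration is good to about 2 mm. A picture is of the moment at which its call begins.
- r.close_job(): hands the job in; it is judged then, once.
Trained networks look in the newest picture that a camera, given by its name, has taken for a name from the list of things; names that differ only in an ending like _2 or _b are one class to them, and where a whole thing is asked for, a point or a joint stands for the part that bears it (a point fixed in the world has none). Each returns a list of dicts, best first, with "p" (0 to 1); they miss things now and then, are a little off and sometimes report something else, mostly with a low value. They report only what shows in the picture. A call takes as long as a camera call. They do not tell look-alikes from the thing itself.
- r.trace(camera, label): "pixels" (400x640 bool, what is visible of it) and "rect" ([centre column, centre row, width, height] in pixels, round what is visible of it).
The state is a dict: "clock": time; "joints": joint angles; "joint_velocities": joint speeds; "joint_efforts": joint torques, N m; "eef_pos": TCP position; "tcp_rot": TCP orientation; "contact_force": force on the tool from outside, world axes, zero at the start; "torque": the same for the moment, N m; "grip_width": opening from 0.0 (shut) to 1.0 (fully open); "gripper_force": force on a finger pad.
Only numpy, scipy, OpenCV 4.12 (cv2) and the standard library are available. Lean on these libraries where they do the work, as an engineer would, in place of code of your own. Each camera call takes 0.05 s, during which the arm holds its last target. There are 200 camera calls.

TASK

Make up the kits for the next two melts. In the long tray, stand the big crucible in the ring with its lid squarely on top, and lay the notched ingot flat, lobes up, on the tray floor beyond the ring; in the round pan, stand the small crucible in the ring and the round slug on end on the pan floor beside it. Never tip a crucible over, and leave the square billet and the sample disc where they are.

Things in the scene. Friction and masses are not known exactly. Their poses are not given: they have to be found in the camera images.
- big_crucible: The larger of two dark grey graphite crucibles: an open round cup, 75 mm high, 46 mm across the foot, 60 mm across the rim (nearly straight-sided, a little wider at the top), wall 6 mm. Stands upright on the bench. About 0.28 kg. Origin at the centre of its underside, z up.
- small_crucible: The smaller dark grey graphite crucible: an open round cup, 52 mm high, 36 mm across the foot, 45 mm across the rim, wall 5 mm. Stands upright on the bench. About 0.12 kg. Origin at the centre of its underside, z up.
- lid: The big crucible's lid: a flat dark grey graphite disc 66 mm across and 8 mm thick with a round knob 18 mm across standing in its middle, from 8 to 32 mm above the underside. Lies on the bench, knob up. Its flat underside rests on the crucible's rim (no spigot). 0.07 kg. Origin at the centre of its underside, z up.
- ingot: Notched aluminium ingot: a bar 104 mm long and 38 mm wide with three raised lobes in a row along its top; 30 mm high in all, the straight-sided base of full width is 16 mm high, the lobes above are about 30 mm wide. Lies flat on the bench, lobes up. About 0.27 kg. Origin at the centre of its underside, x along its length, y across it, z up.
- slug: Round aluminium slug: a plain solid cylinder 34 mm in diameter and 50 mm high, standing on end. About 0.12 kg. Origin at the centre of its underside, z up.
- tray: Long steel tray, fixed to the bench: 268 x 128 mm, floor 4 mm thick, walls 4 mm thick, 16 mm high from the bench; wire handle at one short end. Near the other end, a low dark ring on the floor for the crucible: 70 mm inside, 76 outside, top 12 mm above the bench. Origin: ring centre, at bench height. x along the tray, away from the ring: inside the walls x = -48 to 212 mm, y = -60 to 60 mm.
- pan: Round aluminium pan, fixed to the bench: 196 mm across the rim, 180 mm across the floor, floor 4 mm thick, wall 16 mm high from the bench. Off its centre, a low dark ring on the floor for the crucible: 56 mm inside, 62 outside, top 12 mm above the bench. Origin: ring centre, at bench height. x points from the ring to the pan's centre, which is at x = 48 mm, y = 0.
- square_billet: Square aluminium billet, not wanted: a block 34 x 34 mm and 50 mm high, standing on end among the stock. Origin at the centre of its underside, z up.
- sample_disc: Cast steel sample disc, not wanted: 40 mm in diameter, 14 mm thick, lying flat among the stock. Origin at the centre of its underside, z up.
Not all that is in view belongs to the job. Leave any blue look-alike of the slug alone.

How it is judged (in metres and radians):
At the end, for the whole second after the job is handed in: Upright and on the floor inside their rings (centred within 16 mm): big crucible in tray, small one in pan. Lid level on the big rim, within 12 mm of centre. Ingot flat, lobes up, on the tray floor beyond the ring; slug on end on the pan floor outside the ring. All released, at rest (horizontal distance between big_crucible and tray below 0.016 m and z of big_crucible in the frame of tray between 0.0022 and 0.0075 m and angle between each of big_crucible, small_crucible, lid, ingot, slug's own z axis and vertical below 0.08 rad and horizontal distance between small_crucible and pan below 0.016 m and z of small_crucible in the frame of pan between 0.0022 and 0.0075 m and horizontal distance between lid and big_crucible below 0.012 m and z of lid in the frame of big_crucible between 0.071 and 0.079 m and x of ingot in the frame of tray between 0.05 and 0.2 m and y of ingot in the frame of tray between -0.06 and 0.06 m and z of ingot in the frame of tray between 0.0022 and 0.0075 m and x of slug in the frame of pan between -0.05 and 0.14 m and y of slug in the frame of pan between -0.095 and 0.095 m and z of slug in the frame of pan between 0.0022 and 0.0075 m and linear speed of each of big_crucible, small_crucible, lid, ingot, slug below 0.015 m/s and angular speed of each of big_crucible, small_crucible, lid, ingot, slug below 0.2 rad/s); the robot touches nothing.
It fails at once if the square billet is shifted by more than 30 mm (distance of square_billet from where it was at the start of the episode above 0.03 m).
It fails at once if the sample disc is shifted by more than 30 mm (distance of sample_disc from where it was at the start of the episode above 0.03 m).
It fails at once if the big crucible is tipped over (angle between big_crucible's own z axis and vertical above 0.6 rad).
It fails at once if the small crucible is tipped over (angle between small_crucible's own z axis and vertical above 0.6 rad).
It also fails if it takes over 128 s, if anything falls off the work surface, if the arm or the gripper's body presses on something with over 40 N, if the wrist force passes 120 N, or if a joint passes its speed limit or range.

## Working session

There is one attempt and no reset: what is moved stays moved. The work goes in short steps, Python scripts to look and compute and a tool call to move; the robot and the scene stay as the last step left them, time stands still between calls to the robot, and variables do not carry over. Pictures are saved under pics/ and viewed, at most 14 in all, crops included, and the job is handed in when it is done.

Besides the shell and the picture viewer there is one more tool, called after "Emit:" as name(argument=value, ...) on one line, values as JSON. jog_arm: Moves the arm, as the interface text tells. Its arguments: {"type":"object","properties":{"rows":{"type":"array"},"grip_force":{"type":"number"}},"required":["rows"]}

```bash
ls; mkdir -p pics
python3 - <<'E'
from rig import r
import cv2,numpy as np
print(r.observe(), r.hold_point_z)
for n in("top","scene"):
    d=r.capture(n); cv2.imwrite(f"pics/{n}0.png",d["pixels"][:,:,::-1]); print(n,d["vfov"],d["cx"],d["cy"],d["rvec"],d["tvec"])
E
```

```text
pics
{'clock': 0.0, 'joints': array([-72.24885763,  26.83273233,  -0.66456768,  91.87966335,
         0.34416221,  61.38854244,  -3.22725521]), 'joint_velocities': array([-0.09427877, -0.10478251,  0.04147418, -0.02906455, -0.01518227,
       -0.04345501, -0.07881965]), 'joint_efforts': array([-1.28633824e-04, -5.20569777e+01, -1.25095443e-02, -2.43748552e+01,
       -5.66349446e-02,  1.71507761e-02,  1.58427561e-04]), 'eef_pos': array([224.47169368, 609.39167387, 213.68645912]), 'tcp_rot': array([-1.79901307e+02,  7.44586147e-03,  1.59779956e+02]), 'contact_force': array([-0.11991935,  0.65830907,  0.51131083]), 'torque': array([-0.01617967, -0.02076675, -0.00147216]), 'gripper_force': 0.0, 'grip_width': 1.001444700952304} 18.700000000000003
top 46.92569485977083 318.3648859428304 202.0211212748172 [ 2.16677561 -2.1704162   0.07187486] [  16.81820585  533.75527561 1325.23966885]
scene 44.692663567273314 309.5463716945074 200.77196517443016 [ 2.26022443  1.30528837 -0.40345575] [-259.34554626 -358.3453675  1404.92079237]
```

View pics/top0.png

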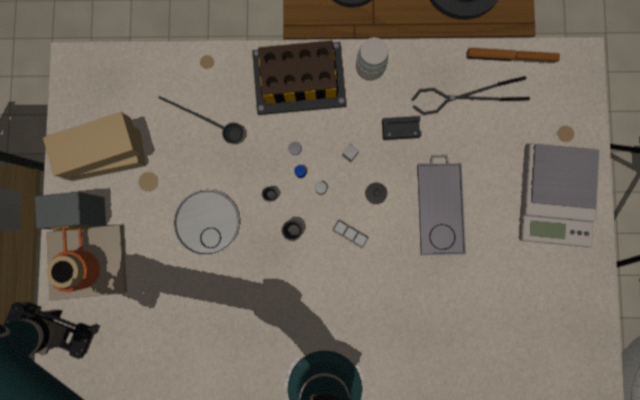

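View pics/scene0.png

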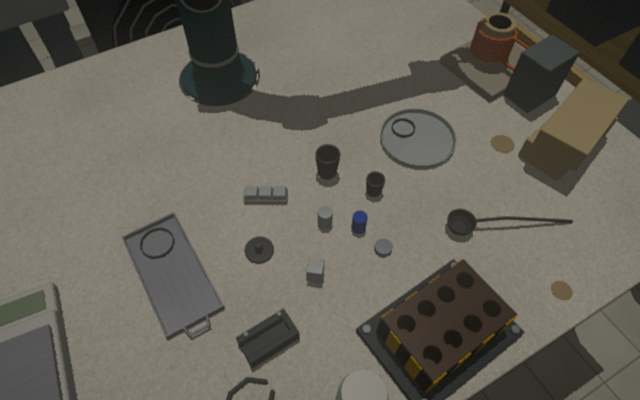

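```bash
cat > h.py <<'E'
from rig import r
import cv2,numpy as np
def world(d):
    f=200/np.tan(np.radians(d["vfov"]/2)); v,u=np.mgrid[:400,:640]; z=d["range_z"]
    P=np.stack([(u-d["cx"])/f*z,(v-d["cy"])/f*z,z],-1)
    return (P-np.ravel(d["tvec"]))@cv2.Rodrigues(np.array(d["rvec"],float))[0], z>0
def loc(cam,name,W,ok,n=1):
    for t in r.trace(cam,name)[:n]:
        m=t["pixels"]&ok; p=W[m]
        if len(p)<8: print(cam,name,"few",t["rect"]);continue
        h=np.percentile(p[:,2],95); q=p[p[:,2]>h-6] 
        if name in("tray","pan","ingot"): q=p
        (c,s,a)=cv2.minAreaRect(q[:,:2].astype(np.float32)); e=cv2.minEnclosingCircle(q[:,:2].astype(np.float32))
        print(cam,name,"p%.2f"%t["p"],"px",np.round(t["rect"]),"h%.0f"%h,"rect",np.round(c,1),np.round(s),"a%.1f"%a,"circ",np.round(e[0],1),"R%.0f"%e[1],len(q))
def look(names,cams=("top","scene"),n=1):
    for c in cams:
        d=r.capture(c); W,ok=world(d)
        for k in names: loc(c,k,W,ok,n)
    return d,W
E
python3 - <<'E'
from h import *
look(["big_crucible","small_crucible","lid","ingot","slug","tray","pan","square_billet","sample_disc"],n=2)
d=r.capture("top");W,ok=world(d)
for n,(u,v) in dict(tring=(441.5,236.5),pring=(210.5,238)).items(): print(n,W[int(v),int(u)])
a=cv2.resize(d["pixels"][125:260,240:480],None,fx=3.3,fy=3.3,interpolation=2)
cv2.imwrite("pics/crop1.png",cv2.convertScaleAbs(a,alpha=1.6)[:,:,::-1])
E
```

```text
top big_crucible p0.59 px [292. 231.  22.  25.] h78 rect [450.9  88.9] [56. 56.] a89.8 circ [450.1  89.7] R29 113
top small_crucible p0.45 px [269. 194.  11.  11.] h53 rect [554.8 157.3] [35. 35.] a88.7 circ [554. 157.] R20 39
top lid p0.70 px [377. 192.  22.  20.] h31 rect [ 560.3 -153. ] [15. 15.] a3.0 circ [ 560.8 -153.7] R9 30
top ingot p0.58 px [349. 233.  33.  23.] h34 rect [441.1 -75.4] [100.  39.] a57.7 circ [442.  -75.8] R50 432
top slug p0.66 px [322. 190.  11.  15.] h54 rect [572.9   9.3] [31. 32.] a70.1 circ [573.    9.2] R16 88
top slug p0.49 px [300. 172.  13.  13.] h54 rect [621.6  69.7] [31. 31.] a41.0 circ [622.7  69.8] R17 84
top tray p0.60 px [442. 204.  49.  99.] h17 rect [ 524.4 -343.8] [290. 130.] a1.2 circ [ 519.7 -341.5] R150 4084
top pan p0.81 px [207. 221.  67.  68.] h14 rect [475.3 347.7] [192. 192.] a0.9 circ [475.7 349.1] R100 3378
top square_billet p0.63 px [351. 154.  12.  15.] h54 rect [675.4 -76.6] [33. 32.] a54.1 circ [675.2 -77. ] R20 104
top sample_disc p0.65 px [349. 233.  32.  28.] h34 rect [440.8 -75.2] [95. 29.] a58.1 circ [440.2 -75.4] R48 239
[... 867 characters left out ...]
2 circ [ 518.3 -335.1] R158 7079
scene pan p0.59 px [418. 136.  77.  60.] h16 rect [475.6 346.6] [195. 196.] a43.9 circ [470.8 350.1] R106 3528
scene pan p0.52 px [382. 248.  21.  19.] h18 rect [694.3  88.9] [42. 48.] a36.6 circ [694.9  88.4] R25 299
scene square_billet p0.57 px [315. 272.  22.  24.] h53 rect [678.8 -77.2] [34. 35.] a51.6 circ [678.3 -77.5] R22 245
scene sample_disc p0.61 px [174. 276. 102. 128.] h18 rect [ 527.1 -343.9] [296. 128.] a1.2 circ [ 522.3 -341.6] R153 986
scene sample_disc p0.54 px [381. 248.  13.  17.] h18 rect [697.1  87. ] [36. 39.] a53.8 circ [697.3  86.6] R20 210
tring [ 434.46557104 -343.5713294     3.54576435]
pring [429.2974717  337.42434089   3.43347538]
```

View pics/crop1.png

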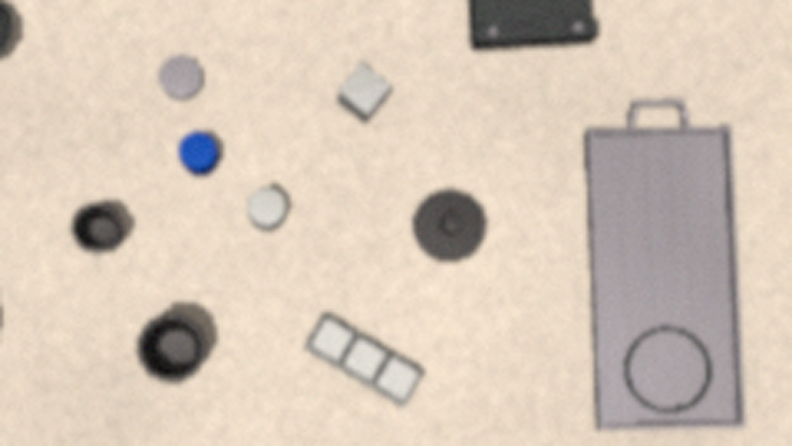

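Crop: round grey slug at (268,208), i.e. full image (321,188), is the plain round cylinder. The blue look-alike is at (200,152), the flat disc at (181,77) and the square billet at (364,90). The slug fits on shape, colour and 50 mm height. Next, the ring fits.

```bash
cat >> h.py <<'E'
def ring(cam,c,rad):
    d=r.capture(cam);W,ok=world(d);g=d["pixels"].mean(2);x,y=W[...,0]-c[0],W[...,1]-c[1];D=np.hypot(x,y)
    m=ok&(D<rad+14)&(W[...,2]<25); thr=np.median(g[m])*0.8; k=m&(g<thr); p=W[k][:,:2]
    from scipy.optimize import least_squares as ls
    f=ls(lambda q:np.hypot(p[:,0]-q[0],p[:,1]-q[1])-rad,c,loss="soft_l1",f_scale=3); print(cam,"ring",np.round(f.x,1),len(p),"rms",np.sqrt(np.mean(np.minimum(f.fun**2,100))).round(1))
def go(x,y,z,yaw=None):
    "shift in cm in tool axes, turn deg, from measured pose (tool pointing down)"
    s=r.observe();p=s["eef_pos"];a=s["tcp_rot"][2];R=cv2.Rodrigues(np.array([0,0,np.radians(a)]))[0]@np.diag([1,-1,-1.])
    t=0 if yaw is None else -((yaw-a+90)%180-90)
    print("clock %.2f"%s["clock"],"at",np.round(p,1),"rpy",np.round(s["tcp_rot"],1),"go xyz cm",np.round(R.T@(np.array([x,y,z])-p)/10,2),"turn",round(t,1),"or",round(t-180*np.sign(t),1))
E
python3 - <<'E'
from h import *
for c in("top","scene"):
    ring(c,(434,-343),36.5); ring(c,(429,337),29.5)
go(555.5,157,150)
E
```

```text
top ring [ 432.5 -344.8] 132 rms 1.9
top ring [431.  335.3] 117 rms 2.2
scene ring [ 433.3 -345.6] 301 rms 3.6
scene ring [430.6 334.6] 176 rms 2.5
clock 1.35 at [224.6 610.  214.6] rpy [180.    0.  159.8] go xyz cm [-46.7  -31.07   6.46] turn 0 or 0
```

Emit:
jog_arm(rows=[[1,-46.7,-31.1,6.5,0],[1,-46.7,-31.1,6.5,0],[1,-46.7,-31.1,6.5,0],[1,-46.7,-31.1,6.5,0],[1,-46.7,-31.1,6.5,0],[1,-46.7,-31.1,6.5,0],[1,-46.7,-31.1,6.5,0],[1,-46.7,-31.1,6.5,0]], grip_force=15)

```text
clock: 2.35
eef_pos: [518.6, 207.3, 157.2]
tcp_rot: [180.0, 0.0, 159.8]
contact_force: [-0.1, 0.7, 0.4]
grip_width: 0.996
gripper_force: 0.0
```

```bash
python3 -c "
from h import *
go(555.5,157,110)"
```

```text
clock 2.35 at [518.6 207.3 157.2] rpy [180.    0.  159.8] go xyz cm [-5.2  -3.44  4.72] turn 0 or 0
```

Emit:
jog_arm(rows=[[1,-5.2,-3.4,4.7,0],[1,-5.2,-3.4,4.7,0],[1,-5.2,-3.4,4.7,0],[1,-5.2,-3.4,7.5,0],[1,-5.2,-3.4,10.0,0],[1,-5.2,-3.4,12.5,0],[1,-5.2,-3.4,13.5,0],[1,-5.2,-3.4,13.5,0]])

```text
clock: 3.35
eef_pos: [554.1, 160.3, 22.4]
tcp_rot: [180.0, -0.0, 159.9]
contact_force: [-0.1, 0.8, -0.1]
grip_width: 1.005
gripper_force: 0.0
```

Emit:
jog_arm(rows=[[0.3,0,0,0,0],[0.3,0,0,0,0],[0.3,0,0,0,0],[0.3,0,0,0,0],[0.3,0,0,0,0],[0.3,0,0,0,0],[0.3,0,0,0,0],[0.3,0,0,0,0]])

```text
clock: 4.35
eef_pos: [554.6, 159.0, 22.1]
tcp_rot: [180.0, 0.0, 159.8]
contact_force: [0.8, 0.9, 0.4]
grip_width: 0.474
gripper_force: 15.0
```

Emit:
jog_arm(rows=[[0.3,0,0,-2,0],[0.3,0,0,-5,0],[0.3,0,0,-8,0],[0.3,0,0,-8,0],[0.3,0,0,-8,0],[0.3,0,0,-8,0],[0.3,0,0,-8,0],[0.3,0,0,-8,0]])

```text
clock: 5.35
eef_pos: [554.2, 158.7, 101.5]
tcp_rot: [-180.0, -0.0, 159.8]
contact_force: [0.3, -0.4, -0.8]
grip_width: 0.477
gripper_force: 15.0
```

```bash
python3 -c "
from h import *
go(430.5,336,70)"
```

```text
clock 5.35 at [554.2 158.7 101.5] rpy [-180.    -0.   159.8] go xyz cm [17.73 12.36  3.15] turn 0 or 0
```

Emit:
jog_arm(rows=[[0.3,4.4,3.1,0,0],[0.3,8.9,6.2,0,0],[0.3,13.3,9.3,0,0],[0.3,16.5,11.5,0,0],[0.3,17.7,12.4,1,0],[0.3,17.7,12.4,3,0],[0.3,17.7,12.4,3.1,0],[0.3,17.7,12.4,3.1,0]])

```text
clock: 6.35
eef_pos: [432.1, 335.4, 71.0]
tcp_rot: [-180.0, 0.0, 159.7]
contact_force: [0.3, 0.4, -2.6]
grip_width: 0.48
gripper_force: 15.0
```

```bash
python3 -c "
from h import *
go(430.5,336,26)
d,W=look(['small_crucible','pan'],('scene',))
cv2.imwrite('pics/s1.png',cv2.resize(d['pixels'][80:200,330:490],None,fx=4,fy=4)[:,:,::-1])
"
```

```text
clock 6.35 at [432.1 335.4  71. ] rpy [-180.     0.   159.7] go xyz cm [0.17 0.   4.5 ] turn 0 or 0
scene small_crucible p0.92 px [408. 110.  16.  28.] h103 rect [436.2 334.1] [38. 44.] a43.1 circ [434.5 332.8] R23 96
scene pan p0.86 px [416. 138.  76.  55.] h15 rect [481.9 344.4] [191. 187.] a68.0 circ [475.  355.1] R107 3238
```

View pics/s1.png

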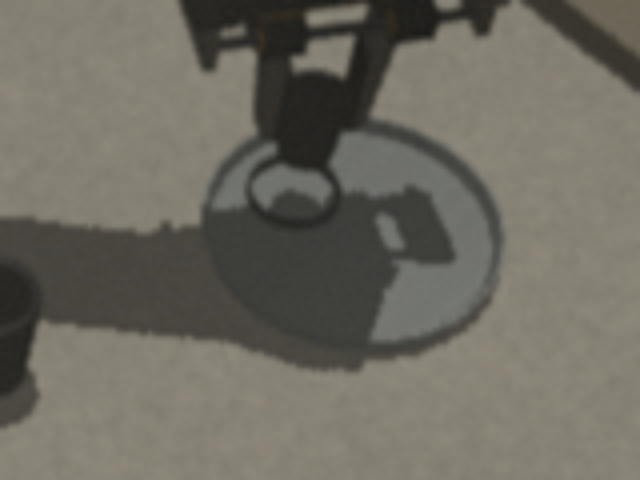

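The crucible is held upright between the fingers at crop (315,120), directly above the ring at (293,190). Lowering it now.

Emit:
jog_arm(rows=[[0.3,0.2,0,1,0],[0.3,0.3,0,2,0],[0.3,0.3,0,3,0],[0.3,0.3,0,3.8,0],[0.3,0.3,0,4.2,0],[0.3,0.3,0,4.4,0],[0.3,0.3,0,4.5,0],[0.3,0.3,0,4.5,0]])

```text
clock: 7.5
eef_pos: [428.6, 337.5, 26.3]
tcp_rot: [180.0, 0.0, 159.8]
contact_force: [-0.5, -0.3, -1.7]
grip_width: 0.476
gripper_force: 15.0
```

Emit:
jog_arm(rows=[[0.3,0,0,0.1,0],[0.3,0,0,0.1,0],[0.8,0,0,0.1,0],[0.8,0,0,0.1,0],[0.8,0,0,0.1,0],[0.8,0,0,-2,0],[0.8,0,0,-7,0],[0.8,0,0,-10,0]])

```text
clock: 8.5
eef_pos: [429.0, 337.9, 128.0]
tcp_rot: [179.9, 0.1, 159.8]
contact_force: [0.2, -0.2, 0.2]
grip_width: 0.8
gripper_force: 0.0
```

```bash
python3 -c "
from h import *
go(574,9,110,195.4)"
```

```text
clock 8.50 at [429.  337.9 128. ] rpy [1.799e+02 1.000e-01 1.598e+02] go xyz cm [-24.98 -25.85   1.8 ] turn -35.6 or 144.4
```

Emit:
jog_arm(rows=[[0.8,-4.2,-4.3,0,-5],[0.8,-8.4,-8.6,0,-10],[0.8,-12.6,-13,0,-15],[0.8,-16.8,-17.4,0.5,-20],[0.8,-21,-21.7,1,-25],[0.8,-24,-25,1.5,-30],[0.8,-25,-25.9,1.8,-35.6],[0.8,-25,-25.9,1.8,-35.6]])

```text
clock: 9.5
eef_pos: [573.5, 6.5, 107.6]
tcp_rot: [-180.0, -0.0, -164.8]
contact_force: [-0.3, 1.0, -1.0]
grip_width: 0.8
gripper_force: 0.0
```

```bash
python3 -c "
from h import *
go(574,9,14,195.4)
look(['slug'],('scene',),2);look(['small_crucible'])"
```

```text
clock 9.50 at [573.5   6.5 107.6] rpy [-180.    -0.  -164.8] go xyz cm [-0.11  0.23  9.36] turn -0.2 or 179.8
scene slug p0.87 px [327. 218.  15.  20.] h54 rect [576.    8.8] [31. 33.] a59.7 circ [575.8   8.9] R17 151
scene slug p0.86 px [360. 223.  17.  24.] h53 rect [625.9  69.7] [31. 33.] a22.3 circ [623.9  69.1] R18 155
top small_crucible p0.65 px [442. 206.  52. 101.] h17 rect [ 524.7 -343.6] [291. 130.] a1.0 circ [ 519.2 -342.1] R152 596
scene small_crucible p0.66 px [416. 137.  73.  60.] h16 rect [477.3 347.2] [189. 195.] a47.2 circ [479.6 346.6] R100 458
```

Emit:
jog_arm(rows=[[0.8,-0.1,0.1,3,0],[0.8,-0.1,0.1,6,0],[0.8,-0.1,0.1,8.5,0],[0.8,-0.1,0.1,9.4,0],[0.8,-0.1,0.1,9.4,0],[0.2,-0.1,0.1,9.4,0],[0.2,-0.1,0.1,9.4,0],[0.2,-0.1,0.1,9.4,0]])

```text
clock: 10.8
eef_pos: [574.6, 9.3, 14.7]
tcp_rot: [-180.0, 0.1, -164.6]
contact_force: [0.2, -0.1, -1.1]
grip_width: 0.498
gripper_force: 0.0
```

Emit:
jog_arm(rows=[[0.2,0,0,0,0],[0.2,0,0,0,0],[0.2,0,0,0,0],[0.2,0,0,-3,0],[0.2,0,0,-6,0],[0.2,0,0,-9,0],[0.2,0,0,-9,0],[0.2,0,0,-9,0]])

```text
clock: 11.8
eef_pos: [573.4, 9.2, 103.0]
tcp_rot: [180.0, -0.1, -164.6]
contact_force: [-0.1, 0.2, -1.2]
grip_width: 0.365
gripper_force: 15.0
```

```bash
python3 -c "
from h import *
go(513,357.5,60,195.4)
d,W=look(['small_crucible'],('scene',),2)
cv2.imwrite('pics/s2.png',cv2.resize(d['pixels'][80:230,300:490],None,fx=4,fy=4)[:,:,::-1])
"
```

```text
clock 11.80 at [573.4   9.2 103. ] rpy [ 1.800e+02 -1.000e-01 -1.646e+02] go xyz cm [-3.42 35.18  4.3 ] turn -0.0 or 180.0
scene small_crucible p0.87 px [404. 121.  14.  22.] h58 rect [432.5 335. ] [41. 43.] a87.4 circ [432.5 336.5] R23 91
```

View pics/s2.png

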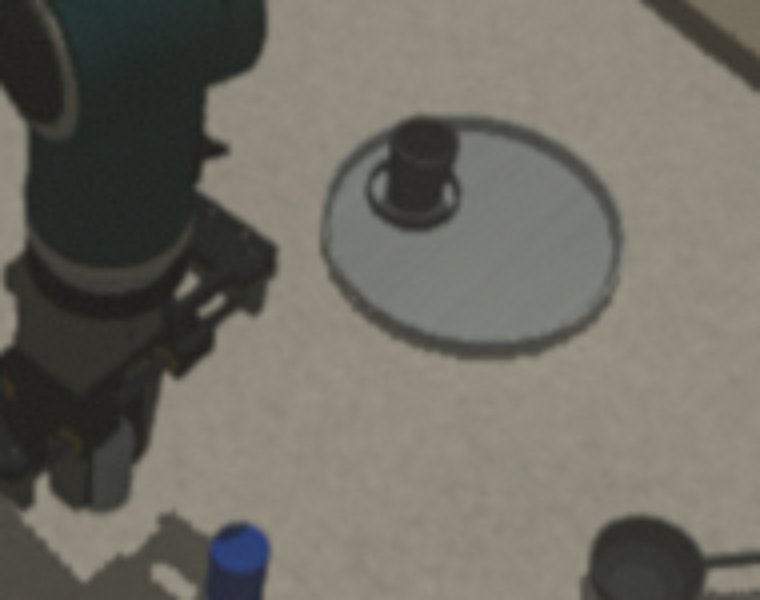

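Crop: small crucible stands inside its ring at (418,185), upright, and the slug is held at (112,460). Moving the slug to the pan.

Emit:
jog_arm(rows=[[0.2,-0.6,5.5,0,0],[0.2,-1.1,11,0,0],[0.2,-1.7,16.5,0,0],[0.2,-2.2,22,0,0],[0.2,-2.7,27.5,0,0],[0.2,-3.1,32,0,0],[0.2,-3.4,35,1,0],[0.2,-3.4,35.2,2,0]])

```text
clock: 12.9
eef_pos: [511.6, 360.3, 82.3]
tcp_rot: [180.0, -0.1, -164.4]
contact_force: [-0.1, 0.5, -1.5]
grip_width: 0.364
gripper_force: 15.0
```

```bash
python3 -c "
from h import *
go(513,357.5,19.2,195.4)"
```

```text
clock 12.90 at [511.6 360.3  82.3] rpy [ 1.800e+02 -1.000e-01 -1.644e+02] go xyz cm [-0.06 -0.31  6.31] turn 0.2 or -179.8
```

Emit:
jog_arm(rows=[[0.2,0,-0.1,2,0],[0.2,0,-0.1,4,0],[0.2,0,-0.1,5.2,0],[0.2,0,-0.1,5.8,0],[0.2,0,-0.1,6.1,0],[0.2,0,-0.1,6.3,0],[0.2,0,-0.1,6.3,0],[0.2,0,-0.1,6.3,0]])

```text
clock: 13.9
eef_pos: [514.1, 356.9, 21.5]
tcp_rot: [180.0, 0.0, -164.6]
contact_force: [0.0, 0.4, -1.6]
grip_width: 0.365
gripper_force: 15.0
```

Emit:
jog_arm(rows=[[0.2,0,0,0.05,0],[0.6,0,0,0.05,0],[0.6,0,0,0.05,0],[0.6,0,0,0.05,0],[0.6,0,0,-3,0],[0.6,0,0,-8,0],[0.6,0,0,-12,0],[0.6,0,0,-12,0]])

```text
clock: 14.9
eef_pos: [515.9, 358.2, 145.0]
tcp_rot: [179.8, 0.4, -164.6]
contact_force: [-0.1, 0.1, -1.0]
grip_width: 0.603
gripper_force: 0.0
```

```bash
python3 -c "
from h import *
go(451,89,150,195.4)"
```

```text
clock 14.90 at [515.9 358.2 145. ] rpy [ 179.8    0.4 -164.6] go xyz cm [ 13.4  -24.23  -0.5 ] turn -0.0 or 180.0
```

Emit:
jog_arm(rows=[[1,2.5,-4.5,0,0],[1,5.2,-9.4,0,0],[1,7.9,-14.3,0,0],[1,10.5,-19,0,0],[1,12.5,-22.5,0,0],[1,13.4,-24.2,0,0],[1,13.4,-24.2,0,0],[1,13.4,-24.2,0,0]])

```text
clock: 15.9
eef_pos: [448.9, 88.7, 140.7]
tcp_rot: [180.0, -0.0, -164.6]
contact_force: [0.8, 0.0, 0.4]
grip_width: 1.005
gripper_force: 0.0
```

```bash
python3 -c "
from h import *
go(451,89,38,195.4)
look(['slug','small_crucible'],('scene',),2)"
```

```text
clock 15.90 at [448.9  88.7 140.7] rpy [ 180.    -0.  -164.6] go xyz cm [-0.21 -0.03 10.27] turn 0.0 or -180.0
scene slug p0.82 px [433. 140.  16.  20.] h57 rect [514.4 354.9] [34. 32.] a18.3 circ [514.  354.2] R18 120
scene slug p0.53 px [361. 221.  17.  23.] h53 rect [624.8  67.6] [27. 32.] a56.0 circ [625.9  68.3] R16 133
scene small_crucible p0.69 px [406. 120.  17.  24.] h58 rect [430.6 334.6] [43. 45.] a49.1 circ [430.4 334.6] R23 98
```

Emit:
jog_arm(rows=[[1,-0.2,0,2.5,0],[1,-0.2,0,5,0],[1,-0.2,0,7.5,0],[1,-0.2,0,9.5,0],[1,-0.2,0,10.3,0],[1,-0.2,0,10.3,0],[0.4,-0.2,0,10.3,0],[0.4,-0.2,0,10.3,0]], grip_force=22)

```text
clock: 17.05
eef_pos: [451.4, 88.5, 38.8]
tcp_rot: [180.0, 0.1, -164.6]
contact_force: [-0.3, 0.4, -0.2]
grip_width: 0.81
gripper_force: 0.0
```

Emit:
jog_arm(rows=[[0.4,0,0,0,0],[0.4,0,0,0,0],[0.4,0,0,0,0],[0.4,0,0,0,0],[0.4,0,0,0,0],[0.4,0,0,0,0],[0.4,0,0,0,0],[0.4,0,0,0,0]])

```text
clock: 18.05
eef_pos: [451.1, 88.9, 38.4]
tcp_rot: [180.0, 0.1, -164.6]
contact_force: [-0.5, 2.6, 6.0]
grip_width: 0.637
gripper_force: 22.0
```

Emit:
jog_arm(rows=[[0.4,0,0,-2,0],[0.4,0,0,-4,0],[0.4,0,0,-6,0],[0.4,0,0,-8,0],[0.4,0,0,-8.5,0],[0.4,0,0,-8.5,0],[0.4,0,0,-8.5,0],[0.4,0,0,-8.5,0]])

```text
clock: 19.05
eef_pos: [450.3, 88.2, 122.3]
tcp_rot: [-180.0, -0.1, -164.6]
contact_force: [-0.4, -0.7, -2.1]
grip_width: 0.641
gripper_force: 22.0
```

```bash
python3 -c "
from h import *
go(433,-345,90,181)
look(['big_crucible'],('scene',))"
```

```text
clock 19.05 at [450.3  88.2 122.3] rpy [-1.800e+02 -1.000e-01 -1.646e+02] go xyz cm [ 13.16 -41.3    3.23] turn 14.4 or -165.6
scene big_crucible p0.85 px [330. 140.  17.  37.] h161 rect [467.  88.] [35. 80.] a43.2 circ [461.9  83.2] R40 121
```

Emit:
jog_arm(rows=[[0.4,1.6,-5.0,0,2],[0.4,3.3,-10.3,0,4],[0.4,5.0,-15.6,0,7],[0.4,6.7,-20.9,0,10],[0.4,8.4,-26.2,0,14],[0.4,10.1,-31.5,0,14.4],[0.4,11.8,-37,0,14.4],[0.4,12.9,-40.5,0,14.4]])

```text
clock: 20.15
eef_pos: [433.0, -339.4, 122.9]
tcp_rot: [-179.9, -0.0, -179.2]
contact_force: [1.9, 0.5, -3.0]
grip_width: 0.645
gripper_force: 22.0
```

```bash
python3 -c "
from h import *
go(433,-345,70,181)"
```

```text
clock 20.15 at [ 433.  -339.4  122.9] rpy [-179.9   -0.  -179.2] go xyz cm [ 0.01 -0.55  5.29] turn -0.2 or 179.8
```

Emit:
jog_arm(rows=[[0.4,0,-0.5,1,0],[0.4,0,-0.5,2.5,0],[0.4,0,-0.5,4,0],[0.4,0,-0.5,5.3,0],[0.4,0,-0.5,5.3,0],[0.4,0,-0.5,5.3,0],[0.4,0,-0.5,5.3,0],[0.4,0,-0.5,5.3,0]])

```text
clock: 21.15
eef_pos: [434.2, -341.6, 70.5]
tcp_rot: [-180.0, 0.1, -179.0]
contact_force: [-0.0, -0.7, -2.8]
grip_width: 0.642
gripper_force: 22.0
```

```bash
python3 -c "
from h import *
go(433,-345,42.5,181)
d,W=look(['big_crucible'],('scene',))
cv2.imwrite('pics/s3.png',cv2.resize(d['pixels'][180:330,90:260],None,fx=4,fy=4)[:,:,::-1])
"
```

```text
clock 21.15 at [ 434.2 -341.6   70.5] rpy [-1.80e+02  1.00e-01 -1.79e+02] go xyz cm [ 0.13 -0.34  2.8 ] turn -0.0 or 180.0
scene big_crucible p0.94 px [150. 228.  34.  35.] h109 rect [ 437.5 -342.4] [56. 57.] a2.4 circ [ 436.2 -342.9] R31 213
```

View pics/s3.png

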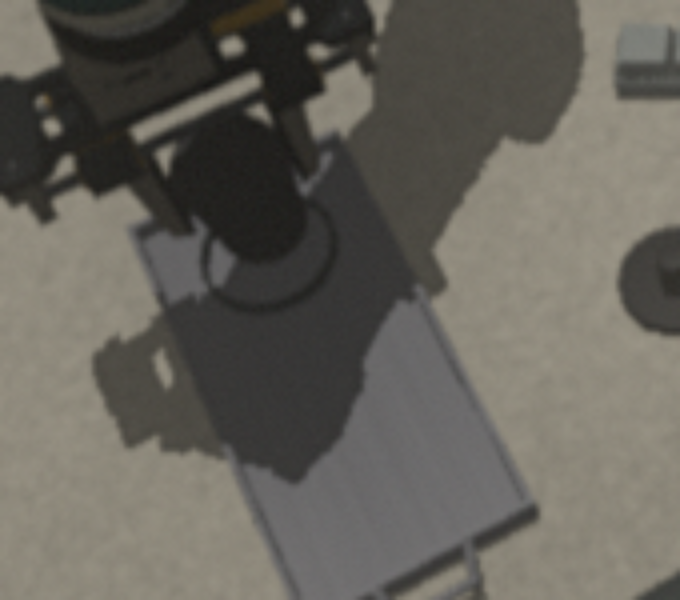

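The big crucible is held at crop (240,185), upright and over the ring at (270,250). Lowering with a 3 mm correction.

Emit:
jog_arm(rows=[[0.4,0.1,-0.1,0.8,0],[0.4,0.3,-0.3,1.6,0],[0.4,0.3,-0.3,2.2,0],[0.4,0.3,-0.3,2.5,0],[0.4,0.3,-0.3,2.7,0],[0.4,0.3,-0.3,2.8,0],[0.4,0.3,-0.3,2.8,0],[0.4,0.3,-0.3,2.8,0]])

```text
clock: 22.25
eef_pos: [431.3, -344.4, 42.5]
tcp_rot: [-180.0, 0.0, -179.0]
contact_force: [-0.5, 1.5, 2.4]
grip_width: 0.646
gripper_force: 22.0
```

Emit:
jog_arm(rows=[[0.4,0,0,0.05,0],[0.4,0,0,0.05,0],[0.95,0,0,0.05,0],[0.95,0,0,0.05,0],[0.95,0,0,0.05,0],[0.95,0,0,0.05,0],[0.95,0,0,-3,0],[0.95,0,0,-8,0]])

```text
clock: 23.25
eef_pos: [429.8, -343.7, 121.4]
tcp_rot: [179.9, -0.2, -179.0]
contact_force: [1.4, -0.6, 1.2]
grip_width: 0.95
gripper_force: 0.0
```

```bash
python3 -c "
from h import *
go(562,-154.5,110,181)"
```

```text
clock 23.25 at [ 429.8 -343.7  121.4] rpy [ 179.9   -0.2 -179. ] go xyz cm [-13.54  18.69   1.14] turn -0.0 or 180.0
```

Emit:
jog_arm(rows=[[0.5,-3,4.2,0,0],[0.5,-6.5,9,0,0],[0.5,-10,13.8,0.3,0],[0.5,-12.8,17.5,0.8,0],[0.5,-13.5,18.7,1.1,0],[0.5,-13.5,18.7,1.1,0],[0.5,-13.5,18.7,1.1,0],[0.5,-13.5,18.7,1.1,0]])

```text
clock: 24.25
eef_pos: [562.0, -157.1, 111.3]
tcp_rot: [-180.0, 0.0, -179.2]
contact_force: [-0.5, 0.4, -0.5]
grip_width: 0.501
gripper_force: 0.0
```

```bash
python3 -c "
from h import *
go(562,-154.5,12,181)
look(['big_crucible','lid'],n=2)"
```

```text
clock 24.25 at [ 562.  -157.1  111.3] rpy [-180.     0.  -179.2] go xyz cm [-0.01  0.26  9.93] turn -0.2 or 179.8
top big_crucible p0.97 px [446. 237.  26.  23.] h82 rect [ 429.4 -342.7] [57. 57.] a16.8 circ [ 429.9 -343.4] R30 117
scene big_crucible p0.73 px [151. 233.  32.  34.] h81 rect [ 432.6 -344.1] [57. 59.] a84.9 circ [ 432.8 -344.6] R31 233
scene lid p0.66 px [258. 249.  26.  31.] h33 rect [ 562.8 -155. ] [18. 16.] a39.0 circ [ 563.1 -154.6] R10 57
scene lid p0.24 px [431. 140.  17.  16.] h56 rect [513.9 353.6] [27. 34.] a51.5 circ [515.  354.3] R17 109
```

Emit:
jog_arm(rows=[[0.5,0,0.2,3,0],[0.5,0,0.2,6,0],[0.5,0,0.2,8.5,0],[0.5,0,0.2,9.5,0],[0.5,0,0.2,9.9,0],[0.5,0,0.2,9.9,0],[0.5,0,0.2,9.9,0],[0.1,0,0.2,9.9,0]], grip_force=12)

```text
clock: 25.55
eef_pos: [563.2, -153.2, 12.7]
tcp_rot: [-180.0, 0.1, -179.0]
contact_force: [-0.2, 0.5, -0.0]
grip_width: 0.414
gripper_force: 0.0
```

Emit:
jog_arm(rows=[[0.05,0,0,0,0],[0.05,0,0,0,0],[0.05,0,0,0,0],[0.05,0,0,0,0],[0.05,0,0,0,0],[0.05,0,0,0,0],[0.05,0,0,0,0],[0.05,0,0,0,0]])

```text
clock: 26.55
eef_pos: [562.8, -153.1, 12.2]
tcp_rot: [180.0, 0.0, -179.0]
contact_force: [-2.0, 0.6, 3.1]
grip_width: 0.191
gripper_force: 12.0
```

Emit:
jog_arm(rows=[[0.05,0,0,-2,0],[0.05,0,0,-5,0],[0.05,0,0,-8,0],[0.05,0,0,-11,0],[0.05,0,0,-13,0],[0.05,0,0,-13,0],[0.05,0,0,-13,0],[0.05,0,0,-13,0]])

```text
clock: 27.55
eef_pos: [562.0, -153.0, 141.0]
tcp_rot: [180.0, -0.1, -179.0]
contact_force: [0.1, 0.3, -1.2]
grip_width: 0.188
gripper_force: 12.0
```

```bash
python3 -c "
from h import *
go(431.3,-344,130,181)
look(['lid'],('scene',))"
```

```text
clock 27.55 at [ 562. -153.  141.] rpy [ 1.80e+02 -1.00e-01 -1.79e+02] go xyz cm [ 13.39 -18.88   1.1 ] turn -0.0 or 180.0
scene lid p0.83 px [253. 218.  23.  25.] h162 rect [ 562.2 -152.8] [14. 17.] a87.8 circ [ 562.1 -153.9] R9 55
```

Emit:
jog_arm(rows=[[0.05,2,-2.8,0,0],[0.05,5,-7,0,0],[0.05,8,-11.2,0,0],[0.05,11,-15.4,0,0],[0.05,13,-18.3,0,0],[0.05,13.4,-18.9,0,0],[0.05,13.4,-18.9,1.1,0],[0.05,13.4,-18.9,2,0]])

```text
clock: 28.65
eef_pos: [432.9, -342.5, 120.8]
tcp_rot: [179.9, -0.0, -178.9]
contact_force: [-0.6, -0.1, -1.0]
grip_width: 0.191
gripper_force: 12.0
```

Emit:
jog_arm(rows=[[0.05,0,0,0.5,0],[0.05,0,0,0.8,0],[0.05,0,0,0.8,0],[0.05,0,0,0.8,0],[0.05,0,0,0.8,0],[0.05,0,0,0.8,0],[0.05,0,0,0.8,0],[0.05,0,0,0.8,0]])

```text
clock: 29.65
eef_pos: [432.0, -344.4, 114.1]
tcp_rot: [-180.0, 0.0, -179.0]
contact_force: [0.4, 0.8, -0.7]
grip_width: 0.189
gripper_force: 12.0
```

```bash
python3 -c "
from h import *
go(431.3,-344,92.2,181)
d,W=look(['lid','big_crucible'])
cv2.imwrite('pics/s4.png',cv2.resize(d['pixels'][160:310,80:250],None,fx=4,fy=4)[:,:,::-1])
"
```

```text
clock 29.65 at [ 432.  -344.4  114.1] rpy [-180.    0. -179.] go xyz cm [0.07 0.05 2.19] turn -0.0 or 180.0
top lid p0.45 px [443. 237.   7.  14.] h246 rect [ 435.7 -281.7] [ 7. 27.] a61.9 circ [ 434.1 -284.8] R14 11
scene lid p0.69 px [145. 219.  28.  30.] h135 rect [ 436.4 -340.8] [34. 16.] a50.4 circ [ 432.7 -337.8] R17 67
scene big_crucible p0.73 px [154. 236.  26.  30.] h81 rect [ 450.8 -338.7] [24. 55.] a15.4 circ [ 440.7 -341.5] R27 107
```

View pics/s4.png

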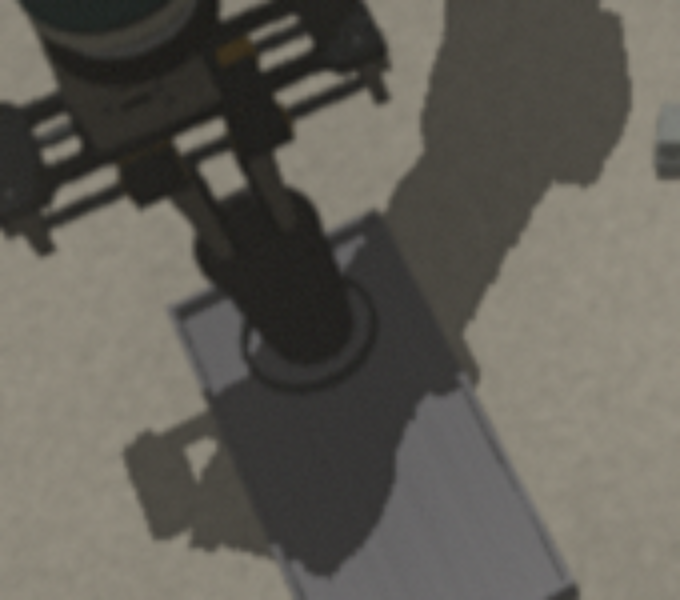

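The lid is held over the crucible at crop (265,235) and lines up with the cup axis. Lowering.

Emit:
jog_arm(rows=[[0.05,0,0,0.6,0],[0.05,0,0,1.2,0],[0.05,0,0,1.7,0],[0.05,0,0,2.0,0],[0.05,0,0,2.1,0],[0.05,0,0,2.2,0],[0.05,0,0,2.2,0],[0.05,0,0,2.2,0]])

```text
clock: 30.95
eef_pos: [432.1, -344.5, 92.2]
tcp_rot: [-180.0, 0.0, -179.0]
contact_force: [-0.0, -0.4, -0.4]
grip_width: 0.189
gripper_force: 12.0
```

Emit:
jog_arm(rows=[[0.05,0,0,0.1,0],[0.05,0,0,0.1,0],[0.5,0,0,0.1,0],[0.5,0,0,0.1,0],[0.5,0,0,0.1,0],[0.5,0,0,0,0],[0.5,0,0,-3,0],[0.5,0,0,-7,0]])

```text
clock: 31.95
eef_pos: [431.3, -343.9, 162.0]
tcp_rot: [179.9, -0.1, -179.0]
contact_force: [0.3, -0.4, 0.2]
grip_width: 0.499
gripper_force: 0.0
```

```bash
python3 -c "
from h import *
go(440.5,-75,120,57.9)"
```

```text
clock 31.95 at [ 431.3 -343.9  162. ] rpy [ 1.799e+02 -1.000e-01 -1.790e+02] go xyz cm [-1.38 26.87  4.2 ] turn -56.9 or 123.1
```

Emit:
jog_arm(rows=[[0.7,-0.2,4,0,-8],[0.7,-0.5,9,0,-17],[0.7,-0.8,14.5,0,-26],[0.7,-1.1,20,1,-36],[0.7,-1.3,25,2.5,-46],[0.7,-1.4,26.9,4.2,-55],[0.7,-1.4,26.9,4.2,-57],[0.7,-1.4,26.9,4.2,-57]])

```text
clock: 32.95
eef_pos: [441.7, -76.5, 120.5]
tcp_rot: [-180.0, -0.0, -122.2]
contact_force: [-0.7, -0.7, 0.2]
grip_width: 0.7
gripper_force: 0.0
```

```bash
python3 -c "
from h import *
go(440.5,-75,3.5,57.9)
print(r.observe()['joints'][6])
d,W=look(['lid','big_crucible','ingot'])
cv2.imwrite('pics/s5.png',cv2.resize(d['pixels'][160:310,80:280],None,fx=4,fy=4)[:,:,::-1])
"
```

```text
clock 32.95 at [441.7 -76.5 120.5] rpy [-180.    -0.  -122.2] go xyz cm [-0.06  0.18 11.7 ] turn -0.1 or 179.9
154.19837841083748
top lid p0.78 px [450. 237.  24.  23.] h111 rect [ 429.6 -344.6] [17. 16.] a37.9 circ [ 429.6 -344.5] R9 38
top big_crucible p0.71 px [295. 149.   9.  16.] h19 rect [696.   86.7] [37. 33.] a1.2 circ [695.2  87.4] R20 87
scene lid p0.78 px [148. 225.  26.  27.] h112 rect [ 432.9 -345.6] [18. 19.] a50.0 circ [ 431.2 -345.9] R11 62
scene big_crucible p0.87 px [155. 240.  19.  22.] h75 rect [ 458.  -338.8] [12. 41.] a9.0 circ [ 452.2 -339.7] R21 44
scene ingot p0.76 px [265. 196.  43.  23.] h33 rect [436.1 -73.8] [107.  56.] a58.0 circ [438.2 -74.3] R56 784
```

View pics/s5.png

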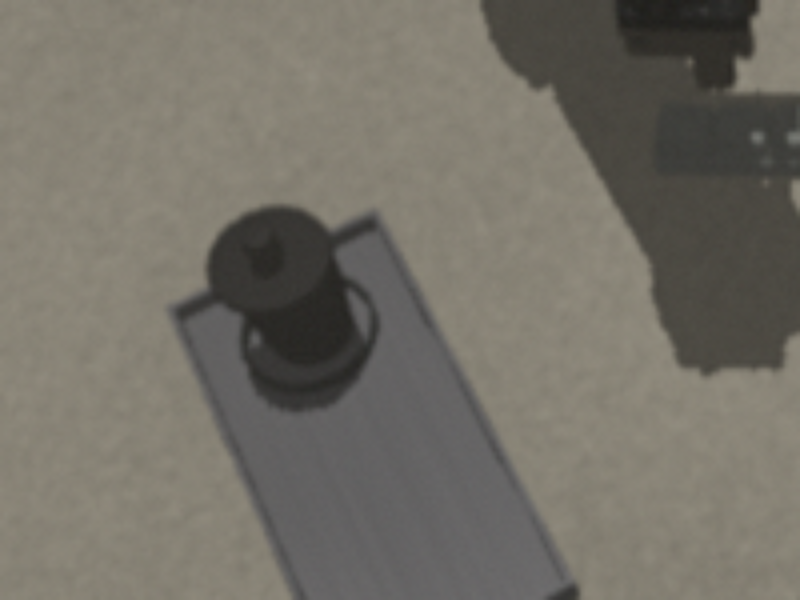

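Crop: the lid sits level and centred on the big crucible at (270,255), and the cup is in the ring. Now the ingot.

Emit:
jog_arm(rows=[[0.7,0,0.1,3,0],[0.7,0,0.1,6,0],[0.7,0,0.1,9,0],[0.7,0,0.1,10.8,0],[0.7,0,0.1,11.4,0],[0.7,0,0.1,11.6,0],[0.7,0,0.1,11.6,0],[0.3,0,0.1,11.6,0]], grip_force=30)

```text
clock: 34.35
eef_pos: [441.1, -74.7, 4.7]
tcp_rot: [-179.9, 0.0, -122.0]
contact_force: [-0.4, 0.8, 0.2]
grip_width: 0.616
gripper_force: 0.0
```

Emit:
jog_arm(rows=[[0.3,0,0,0,0],[0.3,0,0,0,0],[0.3,0,0,0,0],[0.3,0,0,0,0],[0.3,0,0,0,0],[0.3,0,0,0,0],[0.3,0,0,0,0],[0.3,0,0,0,0]])

```text
clock: 35.35
eef_pos: [441.2, -74.8, 4.4]
tcp_rot: [-179.9, 0.0, -122.0]
contact_force: [0.2, -1.3, 6.6]
grip_width: 0.409
gripper_force: 30.0
```

Emit:
jog_arm(rows=[[0.3,0,0,-2,0],[0.3,0,0,-4,0],[0.3,0,0,-6,0],[0.3,0,0,-8,0],[0.3,0,0,-10,0],[0.3,0,0,-10,0],[0.3,0,0,-10,0],[0.3,0,0,-10,0]])

```text
clock: 36.35
eef_pos: [439.6, -74.6, 103.0]
tcp_rot: [179.9, -0.1, -122.0]
contact_force: [-0.5, 0.7, -2.9]
grip_width: 0.408
gripper_force: 30.0
```

```bash
python3 -c "
from h import *
go(566,-342,60,181.2)"
```

```text
clock 36.35 at [439.6 -74.6 103. ] rpy [ 1.799e+02 -1.000e-01 -1.220e+02] go xyz cm [ 15.97 -24.89   4.3 ] turn 56.8 or -123.2
```

Emit:
jog_arm(rows=[[0.3,2.3,-3.6,0,8],[0.3,5.2,-8,0,17],[0.3,8.2,-12.7,0,26],[0.3,11.2,-17.4,0,36],[0.3,14,-21.9,0,46],[0.3,15.7,-24.5,0,54],[0.3,16,-24.9,0,56.8],[0.3,16,-24.9,1,56.8]])

```text
clock: 37.35
eef_pos: [566.6, -341.4, 93.2]
tcp_rot: [180.0, -0.0, -178.7]
contact_force: [0.3, 1.0, -2.6]
grip_width: 0.411
gripper_force: 30.0
```

Emit:
jog_arm(rows=[[0.3,0,0,1,0],[0.3,0,0,2.5,0],[0.3,0,0,3.3,0],[0.3,0,0,3.3,0],[0.3,0,0,3.3,0],[0.3,0,0,3.3,0],[0.3,0,0,3.3,0],[0.3,0,0,3.3,0]])

```text
clock: 38.35
eef_pos: [566.9, -342.4, 61.3]
tcp_rot: [-180.0, 0.0, -178.8]
contact_force: [0.4, 0.2, -2.7]
grip_width: 0.406
gripper_force: 30.0
```

```bash
python3 -c "
from h import *
go(566,-342,8.8,181.2)
d,W=look(['ingot'],('scene',))
cv2.imwrite('pics/s6.png',cv2.resize(d['pixels'][180:350,80:280],None,fx=3.5,fy=3.5)[:,:,::-1])
"
```

```text
clock 38.35 at [ 566.9 -342.4   61.3] rpy [-180.     0.  -178.8] go xyz cm [0.09 0.04 5.25] turn -0.0 or 180.0
scene ingot p0.77 px [174. 282.  30.  51.] h90 rect [ 574.  -344.6] [93. 42.] a1.6 circ [ 573.5 -342.9] R48 804
```

View pics/s6.png

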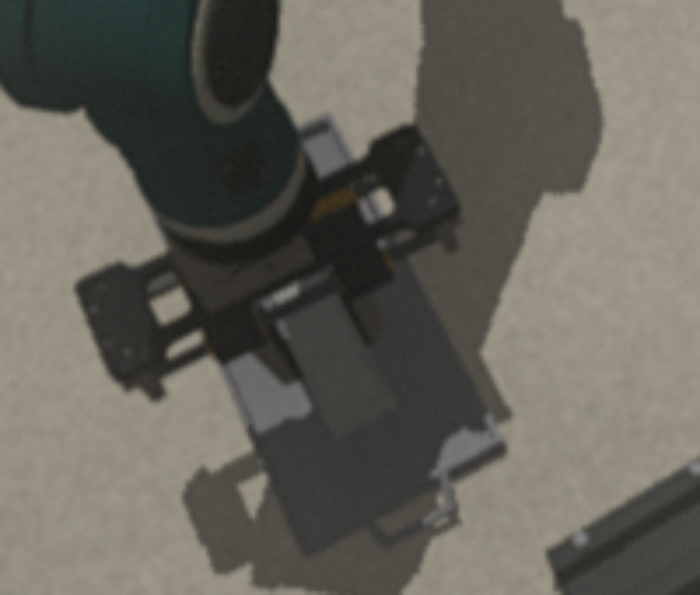

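Crop: the ingot is held level at (335,365), aligned with the tray and inside the walls. Lowering.

Emit:
jog_arm(rows=[[0.3,0,0,1,0],[0.3,0,0,2.2,0],[0.3,0,0,3.4,0],[0.3,0,0,4.4,0],[0.3,0,0,4.9,0],[0.3,0,0,5.1,0],[0.3,0,0,5.2,0],[0.3,0,0,5.2,0]])

```text
clock: 39.45
eef_pos: [567.0, -342.4, 9.4]
tcp_rot: [-180.0, 0.0, -178.8]
contact_force: [0.2, -0.4, -3.0]
grip_width: 0.409
gripper_force: 30.0
```

Emit:
jog_arm(rows=[[0.3,0,0,0.05,0],[0.3,0,0,0.05,0],[0.6,0,0,0.05,0],[0.6,0,0,0.05,0],[0.6,0,0,0.05,0],[0.6,0,0,0,0],[0.6,0,0,-4,0],[0.6,0,0,-10,0]])

```text
clock: 40.45
eef_pos: [565.5, -341.5, 108.2]
tcp_rot: [179.9, -0.2, -178.8]
contact_force: [1.1, 0.2, -0.0]
grip_width: 0.6
gripper_force: 0.0
```

Emit:
jog_arm(rows=[[0.6,0,10,-5,0],[0.6,0,15,-10,0],[0.6,0,20,-10,0],[0.6,0,25,-10,0],[0.6,0,30,-10,0],[0.6,0,30,-10,0],[0.6,0,30,-10,0],[0.6,0,30,-10,0]])

```text
clock: 41.45
eef_pos: [560.5, -44.7, 209.0]
tcp_rot: [-179.9, -0.0, -179.0]
contact_force: [-0.3, -0.4, 1.4]
grip_width: 0.602
gripper_force: 0.0
```

```bash
python3 -c "
from h import *
look(['ingot','lid','big_crucible','slug','small_crucible'])
d=r.capture('scene')
cv2.imwrite('pics/s7.png',cv2.resize(d['pixels'][80:350,80:480],None,fx=2,fy=2)[:,:,::-1])
"
```

```text
top ingot p0.65 px [440. 189.  12.  37.] h38 rect [ 564.7 -343.5] [104.  42.] a0.4 circ [ 564.3 -339.9] R52 476
top lid p0.67 px [450. 239.  25.  24.] h111 rect [ 430.5 -344.3] [16. 15.] a0.3 circ [ 430.1 -344.9] R9 36
top big_crucible p0.43 px [436. 238.   6.  10.] h71 rect [ 427.9 -316.2] [28.  3.] a7.5 circ [ 428.1 -317.6] R14 5
top slug p0.65 px [203. 209.  19.  14.] h59 rect [512.3 354.8] [31. 32.] a26.3 circ [512.7 355.2] R17 76
top small_crucible p0.66 px [207. 239.  15.  13.] h58 rect [428.9 334.4] [39. 34.] a90.0 circ [428.1 334.1] R21 46
scene ingot p0.89 px [180. 289.  33.  48.] h38 rect [ 568.4 -342.3] [103.  38.] a2.2 circ [ 568.2 -344. ] R54 891
scene lid p0.68 px [148. 226.  26.  26.] h112 rect [ 432.9 -345.5] [16. 16.] a51.2 circ [ 433.5 -345.2] R9 62
scene big_crucible p0.52 px [154. 241.  25.  22.] h74 rect [ 457.1 -340. ] [16. 46.] a8.1 circ [ 449.2 -341.1] R23 54
scene slug p0.73 px [431. 139.  16.  19.] h57 rect [514.5 354.2] [31. 32.] a61.6 circ [515.3 354.4] R18 115
scene small_crucible p0.68 px [404. 120.  16.  21.] h58 rect [430.6 335.7] [42. 43.] a36.5 circ [431.  335.7] R23 97
```

View pics/s7.png

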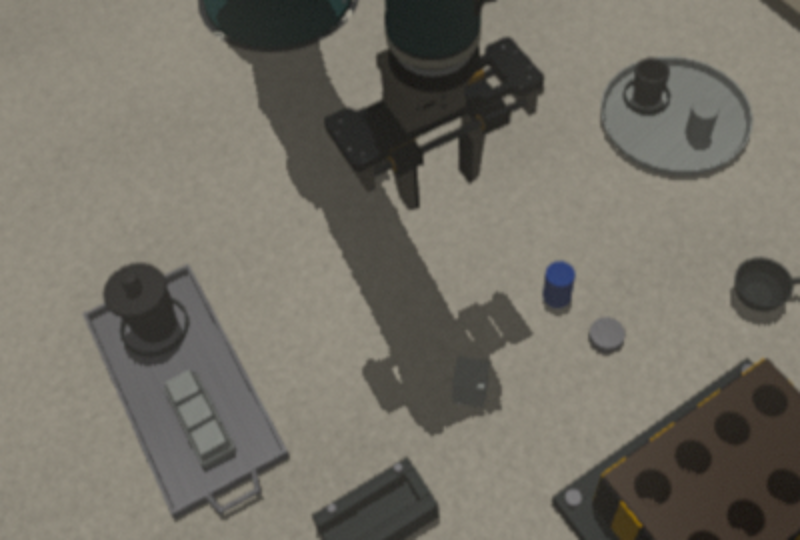

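The picture shows everything in place. The big crucible with its lid is at (145,305), the ingot lobes-up at (200,415), the small crucible in its ring at (650,90) and the slug standing at (703,122). The billet and disc are untouched and the gripper is clear, so I'm handing in.

```bash
python3 -c "
from rig import r
print(r.close_job())"
```

```text
the job is handed in; nothing more can be done
None
```

I handed the job in at about 42 s of the 128 s allowed, with both kits made up as asked; the hand-in returned no verdict, but the last pictures showed every piece upright and in place, and the square billet and sample disc were never touched.

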